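# Index the torch carrier to the gauge station and zero the gauge

### The job

Push the carrier with the black torch tube standing on it along its rail to the next station, the one in front of the round gauge, so that it sits in that station's detent; be gentle, so that the tube stays standing in its nest and the carrier does not run on past the station. Then turn the gauge's reset knob anticlockwise back to its zero stop and let go.

Things in the scene. Friction and masses are not known exactly. Their poses are not given: they have to be found in the camera images.
- rail: Fixed slide rail, 64 mm wide, 460 mm long, aluminium with a steel bar on top (its top 37 mm above the bench; black end stops 40 mm), on a 10 mm plywood base board that also carries both stations and reaches 221 mm behind the rail's centre line; origin under the rail's centre, on top of the board, 10 mm above the bench, y along the rail, x across it, away from the robot towards the stations. Five detents every 70 mm (rail y = -140, -70, 0, 70, 140 mm), marked by black lines.
- carrier (a joint): Slide of the carrier along the rail's +y, m: 0 at the middle detent, where it starts; travel +-0.145. About 6 N plus 1 to 2 N of friction is needed to push it out of a detent; half-way (35 mm on) the next detent begins to draw it in by itself, damped, and it comes to rest within about 2 mm of that detent.
- carrier_mid (a point): Centre of the carrier's aluminium deck, at its top face (52 mm above the bench), axes as the rail's. Deck 100 mm (x) by 150 mm (y). At each end, in y, stands an upright orange push plate, 90 mm wide (x), whose outer face lies 75 mm from this point and reaches from 40 to 90 mm above the bench. A red line on the deck's far edge marks the middle. In the middle a black ring nest, 37 mm inside, 7 mm high.
- tube: Loose plain black torch tube, 32 mm in diameter, 98 mm high, standing upright in the carrier's nest; origin at the centre of its foot, on the deck.
- station_mid (a point): The point where the centre of the carrier's deck must come for the gauge station: over the rail's centre line at the detent 70 mm to one side (either side) of the start, 52 mm above the bench, 115 mm in front (-x) of the gauge's middle. Axes as the rail's.
- gauge: Fixed gauge station behind the rail: grey housing 90 mm (x) by 110 mm (y), 45 mm high (its top 55 mm above the bench), with a round white dial of 86 mm on top and a steel index tongue with a red line towards the rail; origin at the centre of its underside, on the board. The other station beside the rail, a lower grey block with a pink dish, is not to be used.
- knob_grip (a point): Grip point of the black reset knob on the gauge, on its upright axis, 84 mm above the bench. Bar grip 54 mm long along this point's x axis, 16 mm wide, from 70 to 94 mm above the bench, on a disc of 48 mm; turns with the knob. A red line and pointer mark its +x end.
- reset_knob (a joint): Angle of the reset knob, rad: 0 at the zero stop (pointer at the red mark, on the dial's far side from the rail), growing clockwise seen from above; it starts at about 0.7 to 1.4 and stays where it is left (friction 0.04 N m).
Things that resemble listed ones, but are neither listed nor needed, are in the scene too. There is more than one size of the tube; the one meant has the size given above.

How it is judged:
On the way, in this order (a step that is already met when the one before it is completed fails the run):
1. the carrier rests in the detent of the gauge station, the tube standing on it (horizontal distance between carrier_mid and station_mid below 0.007 m and angle between tube's own z axis and vertical below 0.15 rad), for 0.2 s.
2. the reset knob is back at its zero stop (value of joint reset_knob below 0.08 rad), for 0.2 s.
At the end, for the whole second after the job is handed in: The carrier rests in the gauge station's detent (within 7 mm of it), the tube stands upright (within 0.15 rad) and still in its nest (within 8 mm), and the reset knob is within 0.08 rad of its zero stop (all of step 1 and value of joint reset_knob below 0.08 rad and distance between tube and carrier_mid below 0.008 m and linear speed of tube below 0.02 m/s); the robot touches nothing.
It fails at once if the carrier runs on past a station next to its start, by more than 30 mm (value of joint carrier above 0.1 m or value of joint carrier below -0.1 m).
It fails at once if the tube is tipped or leaves its nest (angle between tube's own z axis and vertical above 0.5 rad or distance between tube and carrier_mid above 0.03 m).
It also fails if it takes over 51 s, if anything falls off the work surface, if the arm or the gripper's body presses on something with over 40 N, if the wrist force passes 120 N, or if a joint passes its speed limit or range.

### The arm

A 6-joint arm with a two-finger parallel gripper is mounted at the origin on a cart in front of the work surface, level with it; the furniture and walls round the work are solid. World frame = base frame: x ahead of the robot, y to its left, z up, the work surface at z = 0. Lengths are in m, angles in rad, forces in N, time in s.
With the tool pointing down it reaches from about 0.375 to 0.975 m from the base axis. Payload 3.8 kg.
Tool frame: the origin (TCP) lies at the centre of the arm's flange, where the gripper is bolted on; the fingertips stand 166 mm ahead of it and the grasp point (between the pads) lies 147 mm ahead of it; y points along the fingers, z is the direction in which the jaws open and shut, and the axes are right-handed (so a half turn about y gives the same grasp; the last joint's range is limited). The gripper opens to 88 mm and grips with 3 to 60 N. Pads are 18 mm wide; open, the fingers measure 123 mm over their backs; the gripper's body (75 mm by 187 mm) begins 45 mm behind the grasp point.
Start: joints at [-1.157, 0.264, 1.604, -0, 1.274, -0.037], TCP at [0.294, -0.608, 0.405] pointing down, gripper open.
Joint ranges: [-2.63, 2.63], [-0.94, 2.18], [0.31, 2.57], [-1.31, 4.45], [0, 2.66], [-2.55, 2.55]. Speed limits (rad/s): [2.57, 2.57, 3.14, 3.14, 3.14, 3.14].

### API

Orientations are given as a unit quaternion [x, y, z, w].
In Python, from workcell import manip gives the robot as it stands. The module is installed in compiled form; this text tells all that it offers.
- The arm moves only by the shell command python3 -m creep 'ROWS' [FORCE]. ROWS is JSON, a list of rows, each a list of 3 entries, a list of its own where there are three numbers: the shift along the tool's x, y, z each as a share of 0.2 m, from -1 to 1, then the turn, a rotation vector about the tool's x, y, z each as a share of pi/4 rad, from -1 to 1, then the opening, from 0 (shut) to 1 (fully open). In form: [[[dx, dy, dz], [rx, ry, rz], jaw], ...]. A call has 1 to 5 rows; each row is the pose to reach, as a shift and turn from the pose commanded when the call began, along the tool's axes at that moment; what a row does not reach only later rows make up. A row lasts 1/12 s, in which the tool goes at most 41.7 mm and 7.16 degrees, less where a joint would pass 70% of its speed; a pose out of reach is approached as far as the arm can. A call with a number of a shift or a turn outside -1 to 1 is refused whole. A call with a gripper value outside its range is refused whole. The fingers move at their own pace and stop on an object; FORCE is the grip in N (left out, the last holds). Time passes only in rows, so rows that repeat a pose let the fingers close. It gives the time, the measured TCP pose, the force and the opening at its end, in the units of the state.
- manip.observe(): the state, without advancing time (a new reading comes with each control period).
- manip.read_camera(name): name is "scene" or "side" or "wrist"; returns a dict with "frame" (384x512x3 uint8, red, green, blue), "depth" (384x512 float32, m along the optical axis (not along the pixel's ray), 0 where there is no reading), "fovy" (degrees; the focal length in pixels is half the picture's height over the tangent of half this angle, whatever the lens; pixels are square), "cx", "cy" (the principal point, pixels), "extrinsics" (4x4, takes a point from camera to world coordinates). Camera axes: x right, y up, looking along -z (the intrinsics and any distortion apply to the point x, -y, -z); pixel columns grow to the right and rows downward; lengths in m; the calibration is good to about 2 mm. A picture is of the moment at which its call begins.
- manip.hand_in(): hands the job in, once; it reports no verdict.
The state is a dict: "time_s": time; "qpos": joint angles; "qd": joint speeds; "joint_efforts": joint torques, N m; "eef_pos": TCP position; "eef_rot": TCP orientation; "wrist_force": force on the tool from outside, world axes, zero at the start; "ft_torque": the same for the moment, N m; "finger_gap": opening from 0.0 (shut) to 1.0 (fully open).
Only numpy, scipy, OpenCV 4.12 (cv2) and the standard library are available. Lean on these libraries where they do the work, as an engineer would, in place of code of your own. Each camera call takes 0.05 s, during which the arm holds its last target.

## Working session

There is one attempt and no reset: what is moved stays moved. The work goes in short steps, Python scripts to look and compute and a shell command to move; the robot and the scene stay as the last step left them, time stands still between calls to the robot, and variables do not carry over. Pictures are saved under pics/ and viewed, and the job is handed in when it is done.

```bash
mkdir -p pics; ls
python3 - <<'E'
from workcell import manip
import cv2,numpy as np
s=manip.observe();print(s)
for n in("scene","side","wrist"):
    c=manip.read_camera(n);np.savez(f"c_{n}.npz",**c)
    print(n,c["fovy"],c["cx"],c["cy"],c["extrinsics"].round(3).tolist(),[k for k in c])
    cv2.imwrite(f"pics/a_{n}.png",c["frame"][:,:,::-1])
E
```

```text
pics
{'time_s': 0.0, 'qpos': array([-1.15691582e+00,  2.64722074e-01,  1.60534922e+00,  2.77501961e-05,
        1.27366901e+00, -3.68767107e-02]), 'qd': array([ 0.00028833, -0.0004473 ,  0.00178937,  0.00026128, -0.00050899,
        0.00091076]), 'joint_efforts': array([-3.20706240e-04, -5.02106452e+01, -3.56873596e+01,  7.29262456e-02,
        2.96022487e-02, -1.84423370e-04]), 'eef_pos': array([ 0.293944  , -0.60726495,  0.40342193]), 'eef_rot': array([-0.15815115,  0.68997161, -0.68847638,  0.157885  ]), 'wrist_force': array([ 0.00452998, -0.52804366, -0.58413129]), 'ft_torque': array([ 0.00246781, -0.03518585,  0.03726783]), 'finger_gap': 0.9966698957194218}
scene 57.492366734677425 257.6158917438846 190.79255033958069 [[0.845, 0.316, -0.433, 0.103], [-0.535, 0.462, -0.708, -0.575], [-0.024, 0.829, 0.559, 0.56], [0.0, 0.0, 0.0, 1.0]] ['frame', 'depth', 'fovy', 'cx', 'cy', 'extrinsics']
side 57.68202660899617 250.52166235722737 188.59950689764858 [[0.999, 0.009, -0.041, 0.445], [-0.039, 0.546, -0.837, -0.718], [0.014, 0.838, 0.546, 0.556], [0.0, 0.0, 0.0, 1.0]] ['frame', 'depth', 'fovy', 'cx', 'cy', 'extrinsics']
wrist 70.38251232486415 259.1430584045566 189.5869968221004 [[0.436, 0.863, 0.255, 0.359], [-0.9, 0.418, 0.122, -0.578], [-0.001, -0.283, 0.959, 0.384], [0.0, 0.0, 0.0, 1.0]] ['frame', 'depth', 'fovy', 'cx', 'cy', 'extrinsics']
```

View pics/a_scene.png

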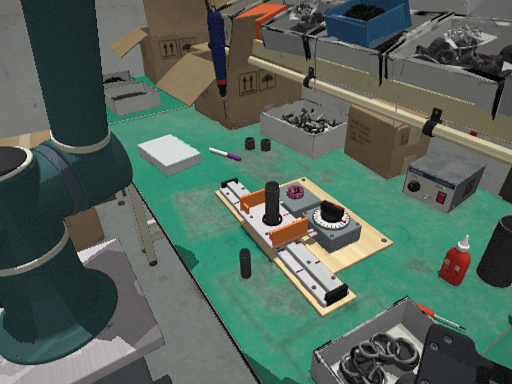

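View pics/a_side.png

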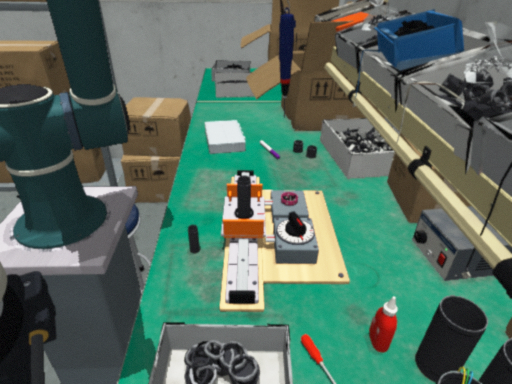

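View pics/a_wrist.png

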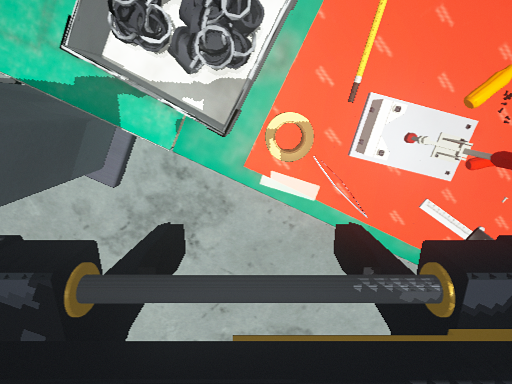

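The scene shows the carrier at about (272,220) in scene and (244,215) in side, with the tall tube standing on it. The gauge is at (330,220) in scene and (296,232) in side, toward -y from the carrier. I'll enlarge both views.

Run:
```python
import cv2,numpy as np
a=np.load("c_scene.npz")["frame"][170:320,200:400,::-1]
cv2.imwrite("pics/b_scene.png",cv2.resize(a,None,fx=4,fy=4,interpolation=cv2.INTER_CUBIC))
a=np.load("c_side.npz")["frame"][160:310,180:350,::-1]
cv2.imwrite("pics/b_side.png",cv2.resize(a,None,fx=4,fy=4,interpolation=cv2.INTER_CUBIC))
```

```text
(no output)
```

View pics/b_scene.png

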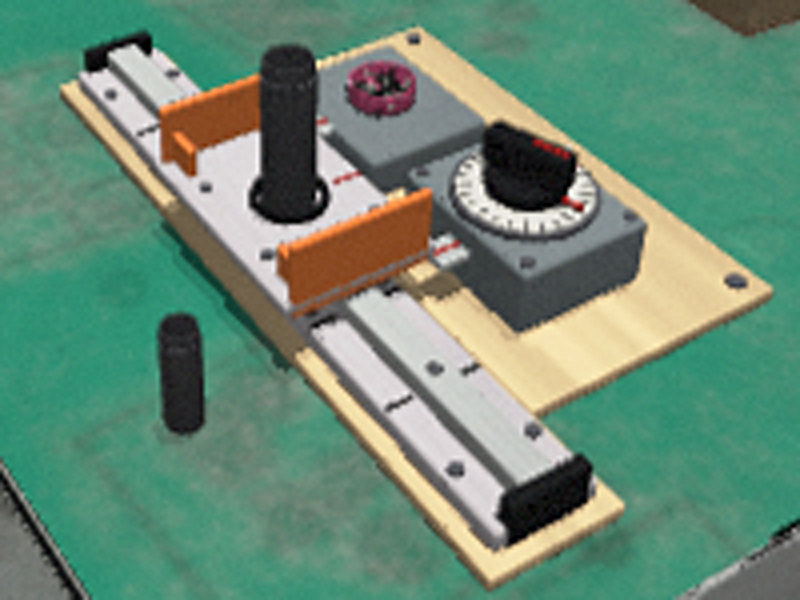

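View pics/b_side.png

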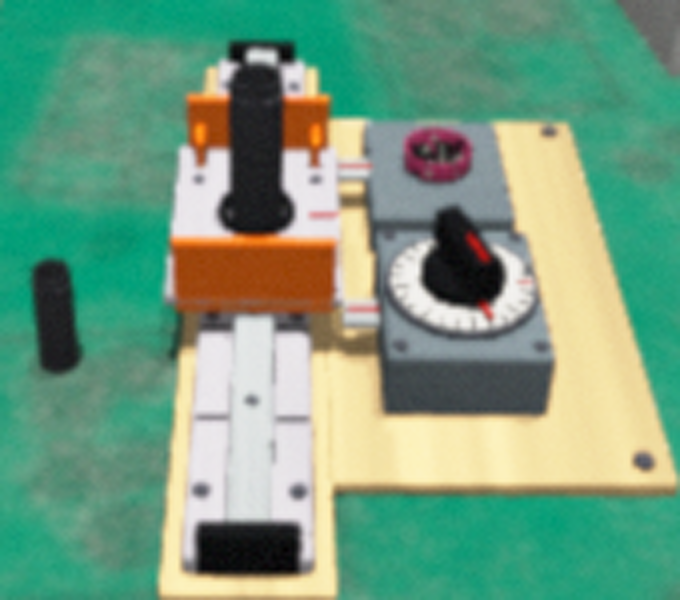

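The meant tube is the tall one standing in the nest on the carrier, at scene (272,203) and side (244,197). The loose tube at scene (245,263) and side (194,238) is shorter and not on the carrier. The gauge, with its white dial, is at scene (331,216). Its pointer is turned clockwise from the red zero mark on the far side.

Next I'll measure the plates, rail, dial and knob.

```bash
cat > h.py <<'E'
import numpy as np,cv2
def K(c): return 192/np.tan(np.radians(float(c["fovy"]))/2)
def pts(c,mask):
    v,u=np.nonzero(mask&(c["depth"]>0)); d=c["depth"][v,u]; f=K(c)
    p=np.c_[(u-c["cx"])/f*d,-(v-c["cy"])/f*d,-d,np.ones(len(d))]
    return (c["extrinsics"]@p.T).T[:,:3]
def ray(c,u,v,z):
    f=K(c);E=c["extrinsics"];d=E[:3,:3]@np.array([(u-c["cx"])/f,-(v-c["cy"])/f,-1]);o=E[:3,3]
    return o+d*(z-o[2])/d[2]
E
python3 - <<'E'
from h import *
for n in("scene","side"):
    c=dict(np.load(f"c_{n}.npz")); hsv=cv2.cvtColor(c["frame"],cv2.COLOR_RGB2HSV)
    roi=np.zeros((384,512),bool); 
    if n=="scene": roi[170:320,200:400]=1
    else: roi[165:310,180:350]=1
    H,S,V=hsv[...,0],hsv[...,1],hsv[...,2]
    o=roi&(H>5)&(H<16)&(S>170)&(V>90)
    P=pts(c,o); P=P[(P[:,2]>.042)]
    k=cv2.kmeans(P[:,:2].astype(np.float32),2,None,(3,50,1e-6),5,0)[1].ravel()
    for i in(0,1):
        Q=P[k==i]; print(n,"orange",len(Q),np.median(Q,0).round(4),np.percentile(Q,2,0).round(4),np.percentile(Q,98,0).round(4))
        (vx,vy,x0,y0)=cv2.fitLine(Q[:,:2].astype(np.float32),cv2.DIST_HUBER,0,.001,.001).ravel(); print("  dir deg",np.degrees(np.arctan2(vy,vx)),x0,y0)
    # dial
    w=roi&(S<50)&(V>150); P=pts(c,roi)
    full=np.full((384,512,3),np.nan); 
    v,u=np.nonzero(roi&(c["depth"]>0)); full[v,u]=P
    Z=full[...,2]
    d=w&(Z>.053)&(Z<.063)&(full[...,0]>np.nanmedian(P[:,0])+.0)
    Q=full[d]; print(n,"dial",len(Q),np.median(Q,0))
    (cx,cy),r=cv2.minEnclosingCircle(Q[:,:2].astype(np.float32)); print("   circ",cx,cy,r)
    b=roi&(Z>.088)&(Z<.099)&(V<110)&(full[...,0]>cx-.04)&(np.hypot(full[...,0]-cx,full[...,1]-cy)<.04)
    Q=full[b]; print("knob top",len(Q),Q.mean(0)); print(cv2.minAreaRect(Q[:,:2].astype(np.float32)*1000))
    red=roi&((H<8)|(H>172))&(S>140)&~o
    Q=full[red]; 
    for q in Q[np.hypot(Q[:,0]-cx,Q[:,1]-cy)<.05]: print("   red",(q-[cx,cy,0]).round(3)) if n=="side" else 0
    t=roi&(Z>.135)&(Z<.16)&(V<80)
    Q=full[t]; print("tubetop",len(Q),Q.mean(0),Q[:,2].max()); print(cv2.minEnclosingCircle(Q[:,:2].astype(np.float32)))
E
```

```text
scene orange 336 [0.4492 0.0187 0.0719] [ 4.196e-01 -3.000e-04  5.400e-02] [0.4833 0.0215 0.0902]
  dir deg -1.1106095 0.45986775 0.018540056
scene orange 539 [ 0.4536 -0.1252  0.0708] [ 0.4134 -0.1278  0.0439] [ 0.4986 -0.1077  0.0902]
  dir deg -2.6496918 0.44645834 -0.12484828
scene dial 301 [ 0.55177786 -0.13479622  0.06040509]
   circ 0.5422085523605347 -0.08203598111867905 0.11861062049865723
knob top 26 [ 0.56265101 -0.10881     0.09299115]
((564.640380859375, -108.73684692382812), (12.218002319335938, 13.036937713623047), 8.340109825134277)
tubetop 151 [ 0.45819737 -0.0526221   0.14316416] 0.15123714753990408
((0.4591163992881775, -0.05122916027903557), 0.016421744599938393)
side orange 659 [ 0.4593 -0.1258  0.0677] [ 0.4181 -0.1287  0.0436] [ 0.5002 -0.1218  0.0892]
  dir deg -2.40283 0.44990337 -0.12543774
side orange 244 [0.4825 0.0176 0.0712] [ 0.4222 -0.0024  0.054 ] [0.5077 0.0215 0.0885]
  dir deg -2.2596962 0.45674962 0.01821804
side dial 561 [ 0.57151662 -0.14708911  0.05910815]
   circ 0.5808683037757874 -0.12846440076828003 0.061624206602573395
knob top 116 [ 0.573
[... 592 characters left out ...]
[-0.003 -0.013  0.094]
   red [-0.001 -0.014  0.095]
   red [ 0.001 -0.012  0.094]
   red [-0.004 -0.016  0.094]
   red [-0.002 -0.017  0.095]
   red [ 0.    -0.017  0.095]
   red [-0.004 -0.017  0.092]
   red [-0.002 -0.017  0.092]
   red [-0.    -0.02   0.095]
   red [ 0.003 -0.017  0.092]
   red [-0.002 -0.02   0.092]
   red [-0.    -0.021  0.093]
   red [ 0.002 -0.023  0.094]
   red [-0.002 -0.02   0.064]
   red [ 0.001 -0.02   0.064]
   red [ 0.003 -0.019  0.063]
   red [-0.    -0.025  0.066]
   red [ 0.002 -0.024  0.065]
   red [ 0.001 -0.029  0.066]
tubetop 121 [ 0.4619327  -0.05421421  0.14213361] 0.14981288797333064
((0.46263739466667175, -0.05227317288517952), 0.016034405678510666)
```

```bash
cat > t.py <<'E'
import sys,numpy as np
from scipy.spatial.transform import Rotation as R
from workcell import manip
# usage: t.py tipx tipy tipz jawdeg : move needed in tool shares; tool y down, tool z (jaw) at jawdeg
s=manip.observe();r=R.from_quat(s["eef_rot"]);M=r.as_matrix()
print("t",s["time_s"],"tcp",s["eef_pos"].round(4),"tip",(s["eef_pos"]+.166*M[:,1]).round(4),"q",s["qpos"].round(3),"F",s["wrist_force"].round(1),"gap",round(s["finger_gap"],3))
print("toolx",M[:,0].round(3),"y",M[:,1].round(3),"z",M[:,2].round(3))
if len(sys.argv)>1:
    x,y,z,a=map(float,sys.argv[1:]);a=np.radians(a)
    Z=np.array([np.cos(a),np.sin(a),0]);Y=np.array([0,0,-1.]);T=np.c_[np.cross(Y,Z),Y,Z]
    p=np.array([x,y,z])+[0,0,.166]
    print("shift share",(M.T@(p-s["eef_pos"])/.2).round(3),"turn share",((r.inv()*R.from_matrix(T)).as_rotvec()/(np.pi/4)).round(3))
E
python3 t.py .4645 .06 .25 -2.4;python3 t.py .4645 .06 .25 177.6
```

```text
t 0.15 tcp [ 0.294  -0.6073  0.4037] tip [ 0.2939 -0.6071  0.2377] q [-1.157  0.265  1.605  0.     1.274 -0.037] F [ 0.9 -0.1 -0.1] gap 1.0
toolx [-0.9   -0.436 -0.   ] y [-0.001  0.002 -1.   ] z [ 0.436 -0.9   -0.002]
shift share [-2.221 -0.057 -2.632] turn share [ 2.000e-03 -1.373e+00 -1.000e-03]
t 0.15 tcp [ 0.294  -0.6073  0.4037] tip [ 0.2939 -0.6071  0.2377] q [-1.157  0.265  1.605  0.     1.274 -0.037] F [ 0.9 -0.1 -0.1] gap 1.0
toolx [-0.9   -0.436 -0.   ] y [-0.001  0.002 -1.   ] z [ 0.436 -0.9   -0.002]
shift share [-2.221 -0.057 -2.632] turn share [1.000e-03 2.627e+00 2.000e-03]
```

```bash
python3 -m creep '[[[-0.64,0,-0.76],[0,-0.79,0],0],[[-0.64,0,-0.76],[0,-0.79,0],0],[[-0.64,0,-0.76],[0,-0.79,0],0],[[-0.64,0,-0.76],[0,-0.79,0],0],[[-0.64,0,-0.76],[0,-0.79,0],0]]' 20; python3 t.py .4645 .06 .25 -2.4
```

```text
time_s: 0.57
eef_pos: [0.3431, -0.4123, 0.4041]
eef_rot: [-0.363, 0.608, -0.606, 0.363]
wrist_force: [-0.6, 0.1, 0.3]
finger_gap: 0.646
t 0.5667 tcp [ 0.3431 -0.4123  0.4041] tip [ 0.3431 -0.412   0.2381] q [-9.230e-01  2.000e-03  1.900e+00  1.000e-03  1.241e+00 -4.300e-01] F [-0.6  0.1  0.3] gap 0.646
toolx [-0.474 -0.881 -0.001] y [-0.     0.002 -1.   ] z [ 0.881 -0.474 -0.001]
shift share [-2.367 -0.056 -0.584] turn share [ 0.001 -0.575 -0.002]
```

```bash
python3 -m creep '[[[-1,0,-0.23],[0,-0.57,0],0],[[-1,0,-0.23],[0,-0.57,0],0],[[-1,0,-0.23],[0,-0.57,0],0],[[-1,0,-0.23],[0,-0.57,0],0],[[-1,0,-0.23],[0,-0.57,0],0]]'; python3 t.py .4645 .06 .25 -2.4
```

```text
time_s: 0.98
eef_pos: [0.3983, -0.2152, 0.4045]
eef_rot: [-0.488, 0.512, -0.512, 0.488]
wrist_force: [0.7, 0.4, -0.6]
finger_gap: 0.267
t 0.9833 tcp [ 0.3983 -0.2152  0.4045] tip [ 0.3983 -0.2151  0.2385] q [-0.55  -0.168  2.056  0.     1.254 -0.502] F [ 0.7  0.4 -0.6] gap 0.267
toolx [-0.049 -0.999 -0.   ] y [ 0.  0. -1.] z [ 0.999 -0.049  0.   ]
shift share [-1.39  -0.057  0.263] turn share [-0.    -0.009 -0.   ]
```

```bash
python3 -m creep '[[[-0.97,0,0.2],[0,-0.01,0],0],[[-0.97,0,0.2],[0,-0.01,0],0],[[-0.97,0,0.2],[0,-0.01,0],0],[[-0.97,0,0.2],[0,-0.01,0],0],[[-0.97,0,0.2],[0,-0.01,0],0]]'; python3 -m creep '[[[-0.42,0,0.06],[0,0,0],0],[[-0.42,0,0.06],[0,0,0],0],[[-0.42,0,0.06],[0,0,0],0],[[-0.42,0,0.06],[0,0,0],0]]';python3 t.py .4645 .06 .055 -2.4
```

```text
time_s: 1.4
eef_pos: [0.4484, -0.0229, 0.4047]
eef_rot: [-0.489, 0.511, -0.511, 0.489]
wrist_force: [1.2, -0.7, 0.5]
finger_gap: 0.002
time_s: 1.73
eef_pos: [0.4641, 0.0597, 0.4044]
eef_rot: [-0.49, 0.51, -0.509, 0.49]
wrist_force: [0.1, -0.7, 0.2]
finger_gap: 0.002
t 1.7333 tcp [0.4641 0.0597 0.4044] tip [0.464  0.0597 0.2384] q [ 0.075 -0.136  2.028 -0.     1.25   0.114] F [ 0.1 -0.7  0.2] gap 0.002
toolx [-0.039 -0.999  0.   ] y [-0.001 -0.    -1.   ] z [ 0.999 -0.039 -0.001]
shift share [-0.002  0.917  0.003] turn share [0.001 0.004 0.   ]
```

```bash
python3 -m creep '[[[0,0.9,0],[0,0,0],0],[[0,0.9,0],[0,0,0],0],[[0,0.9,0],[0,0,0],0],[[0,0.9,0],[0,0,0],0],[[0,0.9,0],[0,0,0],0]]'
python3 - <<'E'
from workcell import manip
import cv2
c=manip.read_camera("scene")["frame"][140:320,180:400,::-1]
d=manip.read_camera("side")["frame"][140:320,160:350,::-1]
cv2.imwrite("pics/c1.png",cv2.hconcat([cv2.resize(c,(400,327),interpolation=2),cv2.resize(d,(345,327),interpolation=2)]))
E
python3 t.py
```

```text
time_s: 2.15
eef_pos: [0.4604, 0.0556, 0.2187]
eef_rot: [-0.491, 0.513, -0.509, 0.485]
wrist_force: [-1.1, -0.3, -0.0]
finger_gap: 0.005
t 2.25 tcp [0.4615 0.0558 0.2208] tip [0.46   0.0556 0.0548] q [ 6.700e-02  6.900e-02  2.206e+00 -1.000e-03  8.760e-01  1.130e-01] F [-0.3 -0.5  1.3] gap 0.005
toolx [-0.046 -0.999  0.002] y [-0.009 -0.001 -1.   ] z [ 0.999 -0.046 -0.009]
```

View pics/c1.png

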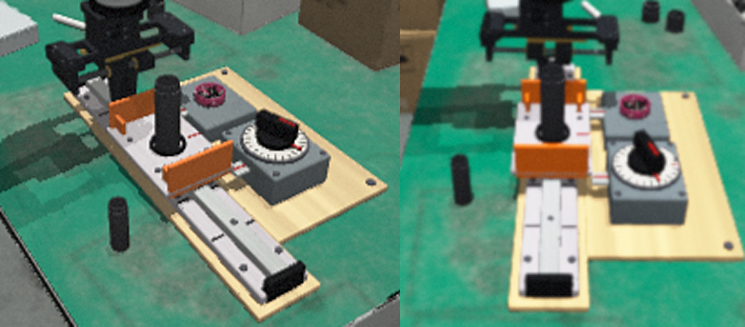

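The fingers are behind the +y plate, with nothing touching. I'll approach gently to contact.

```bash
python3 -m creep '[[[0.03,0,0],[0,0,0],0],[[0.06,0,0],[0,0,0],0],[[0.08,0,0],[0,0,0],0],[[0.1,0,0],[0,0,0],0],[[0.12,0,0],[0,0,0],0]]'; python3 t.py|head -1;python3 -m creep '[[[0.01,0,0],[0,0,0],0],[[0.02,0,0],[0,0,0],0],[[0.03,0,0],[0,0,0],0],[[0.04,0,0],[0,0,0],0],[[0.05,0,0],[0,0,0],0]]'; python3 t.py|head -1
```

```text
time_s: 2.67
eef_pos: [0.4641, 0.0333, 0.2265]
eef_rot: [0.487, -0.51, 0.512, -0.49]
wrist_force: [0.4, 6.3, 4.3]
finger_gap: 0.005
t 2.6667 tcp [0.4641 0.0333 0.2265] tip [0.4647 0.0335 0.0605] q [1.800e-02 5.600e-02 2.206e+00 1.000e-03 8.750e-01 6.200e-02] F [0.4 6.3 4.3] gap 0.005
time_s: 3.08
eef_pos: [0.4637, 0.0244, 0.2261]
eef_rot: [0.487, -0.511, 0.511, -0.49]
wrist_force: [0.9, 7.8, 6.0]
finger_gap: 0.008
t 3.0833 tcp [0.4637 0.0244 0.2261] tip [0.4643 0.0248 0.0601] q [-2.000e-03  5.500e-02  2.208e+00  3.000e-03  8.750e-01  4.100e-02] F [0.9 7.8 6. ] gap 0.008
```

```bash
python3 -m creep '[[[0.01,0,0],[0,0,0],0],[[0.02,0,0],[0,0,0],0],[[0.03,0,0],[0,0,0],0],[[0.04,0,0],[0,0,0],0],[[0.05,0,0],[0,0,0],0]]'; python3 -m creep '[[[0.01,0,0],[0,0,0],0],[[0.02,0,0],[0,0,0],0],[[0.03,0,0],[0,0,0],0],[[0.04,0,0],[0,0,0],0],[[0.05,0,0],[0,0,0],0]]'
python3 - <<'E'
from workcell import manip
import cv2
c=manip.read_camera("scene")["frame"][140:320,180:400,::-1]
d=manip.read_camera("side")["frame"][140:320,160:350,::-1]
cv2.imwrite("pics/c2.png",cv2.hconcat([cv2.resize(c,(400,327),interpolation=2),cv2.resize(d,(345,327),interpolation=2)]))
E
python3 t.py
```

```text
time_s: 3.5
eef_pos: [0.4633, 0.0148, 0.2261]
eef_rot: [0.487, -0.511, 0.511, -0.49]
wrist_force: [1.3, 9.7, 6.0]
finger_gap: 0.005
time_s: 3.92
eef_pos: [0.4629, 0.0045, 0.2261]
eef_rot: [0.488, -0.51, 0.511, -0.49]
wrist_force: [1.4, 6.6, 5.4]
finger_gap: 0.011
t 4.0167 tcp [0.4627 0.004  0.2258] tip [0.4633 0.0041 0.0598] q [-4.500e-02  5.300e-02  2.211e+00  1.000e-03  8.740e-01 -2.000e-03] F [1.7 2.8 2.1] gap 0.005
toolx [-0.044 -0.999 -0.001] y [ 0.003  0.    -1.   ] z [ 0.999 -0.044  0.003]
```

View pics/c2.png

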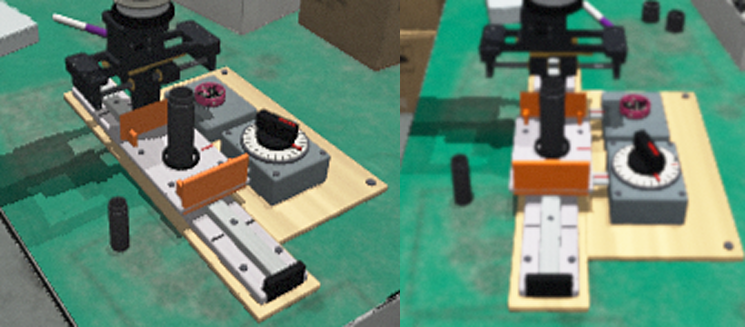

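The carrier has moved about 30 mm with the tube upright. I'll continue in small steps to just past half-way.

```bash
python3 -m creep '[[[0.01,0,0],[0,0,0],0],[[0.02,0,0],[0,0,0],0],[[0.03,0,0],[0,0,0],0],[[0.04,0,0],[0,0,0],0],[[0.04,0,0],[0,0,0],0]]'; python3 -m creep '[[[0.005,0,0],[0,0,0],0],[[0.01,0,0],[0,0,0],0]]'
python3 - <<'E'
from workcell import manip
import cv2
c=manip.read_camera("scene")["frame"][140:320,180:400,::-1]
d=manip.read_camera("side")["frame"][140:320,160:350,::-1]
cv2.imwrite("pics/c3.png",cv2.hconcat([cv2.resize(c,(400,327),interpolation=2),cv2.resize(d,(345,327),interpolation=2)]))
E
python3 t.py
```

```text
time_s: 4.43
eef_pos: [0.4609, -0.0048, 0.2242]
eef_rot: [-0.49, 0.511, -0.511, 0.488]
wrist_force: [-0.1, 0.7, 0.2]
finger_gap: 0.005
time_s: 4.6
eef_pos: [0.4606, -0.0066, 0.224]
eef_rot: [-0.49, 0.511, -0.51, 0.488]
wrist_force: [0.1, -0.6, 0.5]
finger_gap: 0.004
t 4.7 tcp [ 0.4608 -0.0066  0.2242] tip [ 0.4606 -0.0066  0.0582] q [-0.068  0.053  2.215 -0.     0.875 -0.024] F [-0.3 -0.8  0.1] gap 0.003
toolx [-0.044 -0.999  0.   ] y [-0.001 -0.    -1.   ] z [ 0.999 -0.044 -0.001]
```

View pics/c3.png

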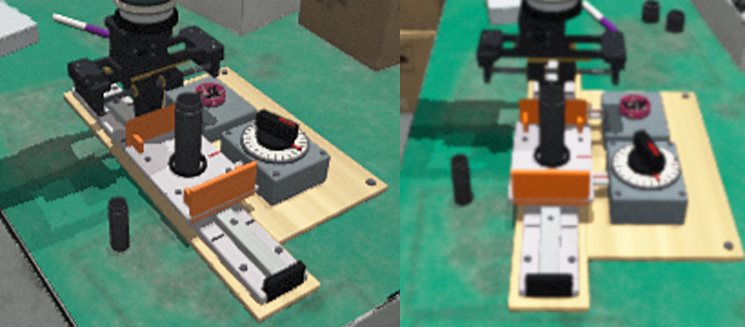

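```bash
python3 -m creep '[[[0,0,0],[0,0,0],0],[[0,0,0],[0,0,0],0],[[0,0,0],[0,0,0],0],[[0,0,0],[0,0,0],0],[[0,0,0],[0,0,0],0]]'
cat > m.py <<'E'
from h import *
from workcell import manip
for n in("scene","side"):
    c=manip.read_camera(n); hsv=cv2.cvtColor(c["frame"],cv2.COLOR_RGB2HSV);H,S,V=[hsv[...,i] for i in range(3)]
    roi=np.zeros((384,512),bool)
    if n=="scene": roi[170:320,200:400]=1
    else: roi[165:310,180:350]=1
    P=pts(c,np.ones_like(roi)&roi);full=np.full((384,512,3),np.nan);v,u=np.nonzero(roi&(c["depth"]>0));full[v,u]=P
    o=roi&(H>5)&(H<16)&(S>170)&(V>90)&(full[...,2]>.045)&(full[...,2]<.088)
    Q=full[o];ys=Q[:,1]+.042*(Q[:,0]-.4576)
    print(n,"near plate outer face y (want -.1975)",np.percentile(ys,3).round(4),np.median(ys[ys<ys.min()+.01]).round(4))
    t=roi&(full[...,2]>.135)&(full[...,2]<.156)&(V<80)&(np.abs(full[...,0]-.459)<.03)&(full[...,1]<-.03)
    Q=full[t]
    if len(Q): print("  tubetop",cv2.minEnclosingCircle(Q[:,:2].astype(np.float32)),"want .4576 -.1225")
    b=roi&(full[...,2]>.088)&(full[...,2]<.099)&(np.hypot(full[...,0]-.573,full[...,1]+.1268)<.035)
    Q=full[b]
    if len(Q)>3: print("  knob",cv2.minAreaRect(Q[:,:2].astype(np.float32)*1000))
E
python3 m.py;python3 t.py|head -1
```

```text
time_s: 5.12
eef_pos: [0.4614, -0.0062, 0.2247]
eef_rot: [0.489, -0.511, 0.511, -0.489]
wrist_force: [0.2, 0.3, -0.6]
finger_gap: 0.002
scene near plate outer face y (want -.1975) -0.1913 -0.1903
  tubetop ((0.4567941725254059, -0.07747757434844971), 0.05427038297057152) want .4576 -.1225
  knob ((571.412109375, -126.02546691894531), (16.56521224975586, 52.43775939941406), 14.336767196655273)
side near plate outer face y (want -.1975) -0.193 -0.1914
  tubetop ((0.46218082308769226, -0.07878738641738892), 0.055141761898994446) want .4576 -.1225
  knob ((573.5900268554688, -126.57451629638672), (15.363381385803223, 53.52763748168945), 16.183385848999023)
t 5.2167 tcp [ 0.4614 -0.0062  0.2247] tip [ 0.4614 -0.0062  0.0587] q [-0.067  0.053  2.214  0.     0.875 -0.024] F [-0.3  0.5 -0.3] gap 0.004
```

```bash
python3 -m creep '[[[0,0,0],[0,0,0],0],[[0,0,0],[0,0,0],0],[[0,0,0],[0,0,0],0],[[0,0,0],[0,0,0],0]]' >/dev/null; sed 's/manip.read_camera(n)/dict(np.load(f"c_{n}.npz"))/' m.py | python3 - | grep plate; python3 m.py|grep plate
python3 - <<'E'
from workcell import manip
import cv2
c=manip.read_camera("scene")["frame"][160:300,220:380,::-1]
d=manip.read_camera("side")["frame"][170:290,200:330,::-1]
cv2.imwrite("pics/c4.png",cv2.hconcat([cv2.resize(c,(400,350),interpolation=2),cv2.resize(d,(379,350),interpolation=2)]))
E
```

```text
scene near plate outer face y (want -.1975) -0.1266 -0.1254
side near plate outer face y (want -.1975) -0.1276 -0.1258
scene near plate outer face y (want -.1975) -0.1943 -0.1933
side near plate outer face y (want -.1975) -0.1953 -0.1938
```

View pics/c4.png

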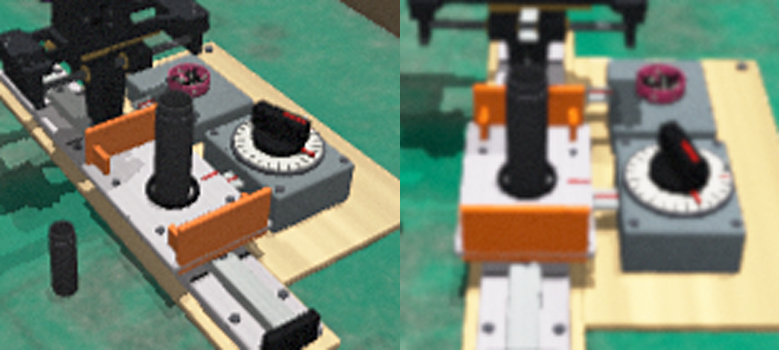

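```bash
python3 -m creep '[[[-0.08,0,0],[0,0,0],0],[[-0.08,-0.2,0],[0,0,0],0],[[-0.08,-0.4,0],[0,0,0],0],[[-0.08,-0.65,0],[0,0,0],0],[[-0.08,-0.65,0],[0,0,0],0]]'; python3 m.py | grep -v knob
python3 - <<'E'
import numpy as np
k=np.array([.573,-.1265]);t=np.array([.4576,-.1225])
for r in(.02,.023):
  for th in range(-90,1,10):
    a=np.radians(th);b=np.array([np.cos(a),np.sin(a)]);n=np.array([b[1],-b[0]])
    for off in(.019,.031):
      c=k+r*b+off*n;d=t-c;u,v=d@b,d@n
      q=np.hypot(max(abs(u)-.0935,0),max(abs(v)-.0375,0))-.016
      print(r,th,off,round(q*1000,1),end=' | ')
    print()
E
python3 t.py .5487 -.1543 .21 -74
```

```text
time_s: 6.17
eef_pos: [0.4645, 0.0098, 0.3621]
eef_rot: [0.486, -0.508, 0.514, -0.492]
wrist_force: [1.7, -0.2, 0.6]
finger_gap: 0.004
scene near plate outer face y (want -.1975) -0.1947 -0.1936
  tubetop ((0.45673713088035583, -0.1194593757390976), 0.01638985425233841) want .4576 -.1225
side near plate outer face y (want -.1975) -0.1956 -0.1941
  tubetop ((0.45924216508865356, -0.12015245854854584), 0.016366656869649887) want .4576 -.1225
0.02 -90 0.019 42.9 | 0.02 -90 0.031 30.9 | 
0.02 -80 0.019 40.5 | 0.02 -80 0.031 28.5 | 
0.02 -70 0.019 34.6 | 0.02 -70 0.031 22.6 | 
0.02 -60 0.019 25.4 | 0.02 -60 0.031 13.4 | 
0.02 -50 0.019 13.6 | 0.02 -50 0.031 1.7 | 
0.02 -40 0.019 6.8 | 0.02 -40 0.031 1.7 | 
0.02 -30 0.019 12.4 | 0.02 -30 0.031 12.4 | 
0.02 -20 0.019 20.3 | 0.02 -20 0.031 20.3 | 
0.02 -10 0.019 24.8 | 0.02 -10 0.031 24.8 | 
0.02 0 0.019 25.9 | 0.02 0 0.031 25.9 | 
0.023 -90 0.019 42.9 | 0.023 -90 0.031 30.9 | 
0.023 -80 0.019 40.5 | 0.023 -80 0.031 28.5 | 
0.023 -70 0.019 34.6 | 0.023 -70 0.031 22.6 | 
0.023 -60 0.019 25.4 | 0.023 -60 0.031 13.4 | 
0.023 -50 0.019 14.1 | 0.023 -50 0.031 2.6 | 
0.023 -40 0.019 9.2 | 0.023 -40 0.031 4.6 | 
0.023 -30 0.019 15.4 | 0.023 -30 0.031 15.4 | 
0.023 -20 0.019 23.3 | 0.023 -20 0.031 23.3 | 
0.023 -10 0.019 27.8 | 0.023 -10 0.031 27.8 | 
0.023 0 0.019 28.9 | 0.023 0 0.031 28.9 | 
t 6.2667 tcp [0.4634 0.0097 0.3582] tip [0.4646 0.0097 0.1922] q [-0.033 -0.111  2.094  0.     1.151  0.011] F [-0.6  0.4  0.1] gap 0.004
toolx [-0.044 -0.999 -0.   ] y [ 0.007 -0.    -1.   ] z [ 0.999 -0.044  0.007]
shift share [ 0.801 -0.086  0.463] turn share [-0.008  1.589 -0.006]
```

```bash
python3 -m creep '[[[0.75,-0.08,0.4],[0,0.79,0],0],[[0.75,-0.08,0.4],[0,0.79,0],0],[[0.75,-0.08,0.4],[0,0.79,0],0],[[0.75,-0.08,0.4],[0,0.79,0],0],[[0.75,-0.08,0.4],[0,0.79,0],0]]'; python3 t.py .546 -.155 .20 -90
```

```text
time_s: 6.68
eef_pos: [0.537, -0.1485, 0.3688]
eef_rot: [0.307, -0.637, 0.638, -0.306]
wrist_force: [0.4, 0.4, 0.4]
finger_gap: 0.001
t 6.6833 tcp [ 0.537  -0.1485  0.3688] tip [ 0.5369 -0.1489  0.2028] q [-0.314  0.068  1.899 -0.002  1.175  0.361] F [0.4 0.4 0.4] gap 0.001
toolx [-0.624 -0.781  0.002] y [-0.001 -0.002 -1.   ] z [ 0.781 -0.624  0.001]
shift share [-0.003  0.014  0.055] turn share [-0.002  1.142  0.002]
```

```bash
python3 -m creep '[[[0,0,0.05],[0,0.79,0],0],[[0,0,0.05],[0,0.79,0],0],[[0,0,0.05],[0,0.79,0],0],[[0,0,0.05],[0,0.79,0],0],[[0,0,0.05],[0,0.79,0],0]]';  python3 -m creep '[[[0,0,0],[0,0.36,0],0],[[0,0,0],[0,0.36,0],0],[[0,0,0],[0,0.36,0],0],[[0,0,0],[0,0.36,0],0]]'; python3 t.py .546 -.155 .076 -90;python3 m.py|grep knob
```

```text
time_s: 7.1
eef_pos: [0.5424, -0.1498, 0.3673]
eef_rot: [-0.1, 0.701, -0.699, 0.097]
wrist_force: [-0.7, -0.1, 0.3]
finger_gap: 0.005
time_s: 7.43
eef_pos: [0.5424, -0.1496, 0.3676]
eef_rot: [-0.002, 0.708, -0.707, -0.001]
wrist_force: [-0.7, -0.2, 0.1]
finger_gap: 0.002
t 7.4333 tcp [ 0.5424 -0.1496  0.3676] tip [ 0.5416 -0.1494  0.2016] q [-0.313  0.081  1.887 -0.     1.179  1.255] F [-0.7 -0.2  0.1] gap 0.002
toolx [-1.    -0.002  0.005] y [-0.005  0.001 -1.   ] z [ 0.002 -1.    -0.001]
shift share [-0.021  0.628  0.028] turn share [0.002 0.003 0.006]
  knob ((571.2835083007812, -126.44122314453125), (18.5217342376709, 52.94014358520508), 17.62468719482422)
  knob ((574.3221435546875, -127.46385192871094), (16.179950714111328, 53.45732498168945), 17.570655822753906)
```

```bash
python3 -m creep '[[[0,0.2,0.03],[0,0,0],0],[[0,0.4,0.03],[0,0,0],0],[[0,0.55,0.03],[0,0,0],0],[[0,0.62,0.03],[0,0,0],0],[[0,0.62,0.03],[0,0,0],0]]'; python3 t.py .546 -.155 .076 -90
python3 - <<'E'
from workcell import manip
import cv2
c=manip.read_camera("scene")["frame"][160:300,220:400,::-1]
d=manip.read_camera("side")["frame"][150:290,200:340,::-1]
cv2.imwrite("pics/d1.png",cv2.hconcat([cv2.resize(c,(450,350),interpolation=2),cv2.resize(d,(350,350),interpolation=2)]))
E
```

```text
time_s: 7.95
eef_pos: [0.5404, -0.1549, 0.241]
eef_rot: [-0.005, 0.708, -0.706, -0.002]
wrist_force: [-0.8, -0.2, -1.0]
finger_gap: 0.006
t 7.95 tcp [ 0.5404 -0.1549  0.241 ] tip [ 0.5388 -0.1544  0.075 ] q [-0.323  0.213  1.992  0.     0.946  1.243] F [-0.8 -0.2 -1. ] gap 0.006
toolx [-1.    -0.004  0.01 ] y [-0.01   0.003 -1.   ] z [ 0.004 -1.    -0.003]
shift share [-0.028 -0.005  0.   ] turn share [0.004 0.005 0.013]
```

View pics/d1.png

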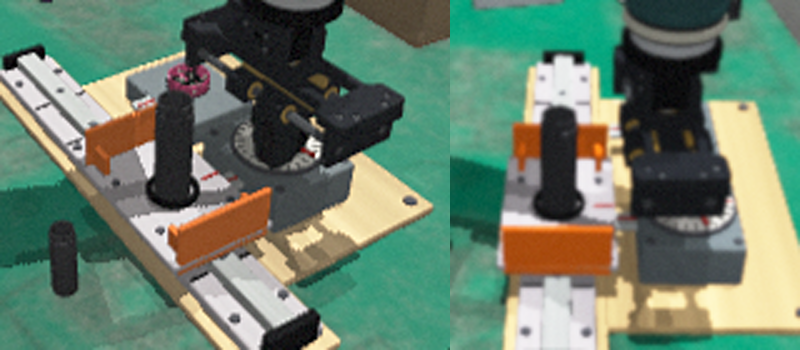

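```bash
python3 -m creep '[[[-0.03,0,0],[0,0,0],0],[[-0.06,0,0],[0,0,0],0],[[-0.09,0,0],[0,0,0],0],[[-0.12,0,0],[0,0,0],0],[[-0.15,0,0],[0,0,0],0]]'; python3 t.py|head -1;  python3 -m creep '[[[-0.02,0,0],[0,0,0],0],[[-0.04,0,0],[0,0,0],0],[[-0.06,0,0],[0,0,0],0],[[-0.08,0,0],[0,0,0],0]]'; python3 t.py;python3 m.py
```

```text
time_s: 8.47
eef_pos: [0.5739, -0.1559, 0.2475]
eef_rot: [0.001, -0.707, 0.707, -0.001]
wrist_force: [-2.9, -1.2, 0.7]
finger_gap: 0.009
t 8.4667 tcp [ 0.5739 -0.1559  0.2475] tip [ 0.5738 -0.1559  0.0815] q [-3.070e-01  2.580e-01  1.922e+00 -1.000e-03  9.620e-01  1.261e+00] F [-2.9 -1.2  0.7] gap 0.009
time_s: 8.8
eef_pos: [0.5899, -0.1557, 0.2467]
eef_rot: [0.001, -0.707, 0.707, -0.001]
wrist_force: [-0.8, -0.5, 0.9]
finger_gap: 0.002
t 8.8 tcp [ 0.5899 -0.1557  0.2467] tip [ 0.5901 -0.1557  0.0807] q [-0.299  0.285  1.889  0.     0.967  1.269] F [-0.8 -0.5  0.9] gap 0.002
toolx [-1.    -0.003 -0.001] y [ 0.001 -0.    -1.   ] z [ 0.003 -1.     0.   ]
scene near plate outer face y (want -.1975) -0.1948 -0.1936
  tubetop ((0.4566265046596527, -0.11934180557727814), 0.015940088778734207) want .4576 -.1225
  knob ((564.3920288085938, -135.56808471679688), (38.028907775878906, 45.911197662353516), 72.46324157714844)
side near plate outer face y (want -.1975) -0.1956 -0.1941
  tubetop ((0.45973682403564453, -0.1198548898100853), 0.016219500452280045) want .4576 -.1225
  knob ((565.9749755859375, -123.41319274902344), (16.718883514404297, 35.26347732543945), 69.29630279541016)
```

```bash
python3 -m creep '[[[0,0,-0.015],[0,0,0],0],[[0,0,-0.03],[0,0,0],0],[[0,0,-0.045],[0,0,0],0]]'; python3 t.py|head -1;python3 - <<'E'
from workcell import manip
import cv2
c=manip.read_camera("scene")["frame"][160:300,220:400,::-1]
d=manip.read_camera("side")["frame"][150:290,200:340,::-1]
cv2.imwrite("pics/d2.png",cv2.hconcat([cv2.resize(c,(450,350),interpolation=2),cv2.resize(d,(350,350),interpolation=2)]))
E
```

```text
time_s: 9.15
eef_pos: [0.5901, -0.1472, 0.2476]
eef_rot: [-0.0, -0.706, 0.708, -0.002]
wrist_force: [3.8, -14.5, -0.1]
finger_gap: 0.007
t 9.15 tcp [ 0.5901 -0.1472  0.2476] tip [ 0.5907 -0.1476  0.0816] q [-2.850e-01  2.800e-01  1.894e+00 -1.000e-03  9.640e-01  1.283e+00] F [  3.8 -14.5  -0.1] gap 0.007
```

View pics/d2.png

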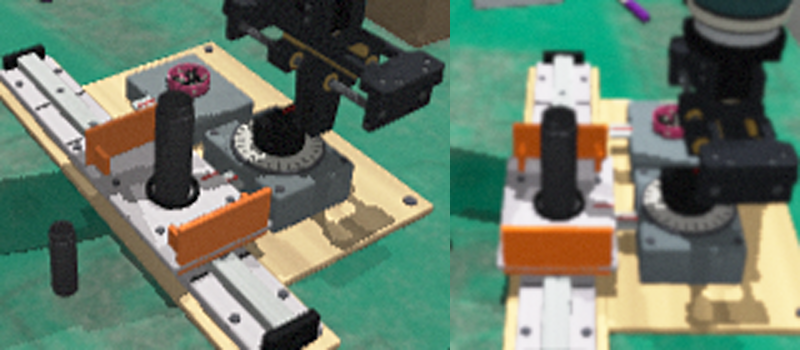

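A force of 14.5 N means the knob is at its stop. I'll back away and lift.

```bash
python3 -m creep '[[[0,0,0.05],[0,0,0],0],[[0,0,0.1],[0,0,0],0],[[0,-0.2,0.1],[0,0,0],0],[[0,-0.4,0.1],[0,0,0],0],[[0,-0.6,0.1],[0,0,0],0]]';python3 -m creep '[[[-0.3,-0.2,0.5],[0,0,0],0],[[-0.3,-0.2,0.5],[0,0,0],0],[[-0.3,-0.2,0.5],[0,0,0],0],[[-0.3,-0.2,0.5],[0,0,0],0],[[-0.3,-0.2,0.5],[0,0,0],0]]'
python3 - <<'E'
from workcell import manip
import cv2
c=manip.read_camera("scene")["frame"][160:300,220:400,::-1]
d=manip.read_camera("side")["frame"][150:290,200:340,::-1]
cv2.imwrite("pics/d3.png",cv2.hconcat([cv2.resize(c,(450,350),interpolation=2),cv2.resize(d,(350,350),interpolation=2)]))
E
python3 m.py
```

```text
time_s: 9.67
eef_pos: [0.5882, -0.1668, 0.3662]
eef_rot: [-0.003, 0.708, -0.706, -0.001]
wrist_force: [0.9, -0.6, 1.2]
finger_gap: 0.004
time_s: 10.08
eef_pos: [0.6499, -0.2685, 0.4068]
eef_rot: [-0.0, 0.707, -0.707, 0.0]
wrist_force: [-0.1, 0.6, -0.2]
finger_gap: 0.005
scene near plate outer face y (want -.1975) -0.1949 -0.1937
  tubetop ((0.4565201997756958, -0.11958321928977966), 0.016682181507349014) want .4576 -.1225
  knob ((571.281005859375, -126.49052429199219), (16.103927612304688, 55.04573440551758), 87.2996826171875)
side near plate outer face y (want -.1975) -0.1956 -0.194
  tubetop ((0.45866096019744873, -0.11996860057115555), 0.016272909939289093) want .4576 -.1225
  knob ((573.9148559570312, -127.35027313232422), (17.551219940185547, 52.70532989501953), 85.2127914428711)
```

View pics/d3.png

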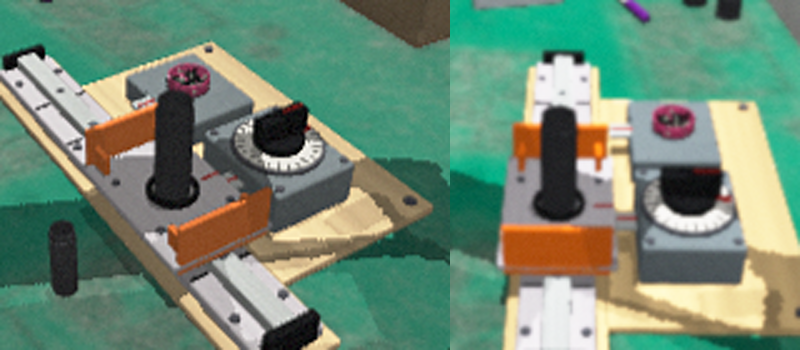

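The bar now points at about -3° to -5°, against the rail's -2.4°, so the knob is at its zero stop. The carrier has moved about 68 mm, its red line is level with the gauge's tongue, and the tube is upright. The arm is clear.

```bash
python3 -m creep '[[[0,0,0],[0,0,0],0],[[0,0,0],[0,0,0],0],[[0,0,0],[0,0,0],0]]'; python3 -c "
from workcell import manip
print(manip.hand_in())"
```

```text
time_s: 10.53
eef_pos: [0.6494, -0.2657, 0.4066]
eef_rot: [-0.002, 0.707, -0.707, 0.001]
wrist_force: [0.4, 0.4, 0.2]
finger_gap: 0.003
the job is handed in; nothing more can be done
None
```

I pushed the carrier to the gauge station with closed fingers on its +y plate, stopping just past half-way so the detent drew it in. I then pushed the knob bar anticlockwise to its zero stop, backed the arm clear and handed in at 10.5 s. `hand_in` gives no verdict, so what follows are my own last checks.

- **Carrier:** it moved about 68 mm of the nominal 70 mm, within the 7 mm tolerance. It crept in slowly at first, then read the same in both cameras to the end.
- **Tube:** its top moved with the carrier and it looks upright in its nest in both pictures. Its top reads about 3 mm short of the station, in line with the carrier.
- **Knob:** the push met 14.5 N at the stop. The bar then read -2.7° in the scene camera and -4.8° in the side camera, against about -2.4° for zero. The worse reading is 0.04 rad off, within the 0.08 rad limit, so the two cameras disagree by about 2°.
- **Arm:** no contact force was left on it at hand-in. The largest wrist force in the readings I took was about 15 N.

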